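# Press a ring's cap home with the bench bar clamp

## Robot

A 6-joint arm with a two-finger parallel gripper is mounted at the origin on the work surface. World frame = base frame: x ahead of the robot, y to its left, z up, the work surface at z = 0. Lengths are in m, angles in rad, forces in N, time in s.
With the tool pointing down it reaches from about 0.225 to 0.875 m from the base axis. Payload 3.4 kg.
Tool frame: the origin (TCP) lies on the centre line of the jaws, within the pads' length; the fingertips stand 14 mm ahead of it and the grasp point (between the pads) lies 5 mm behind it; z points along the fingers, y is the direction in which the jaws open and shut (so a half turn about z gives the same grasp; the last joint's range is limited). The gripper opens to 85 mm and grips with 20 to 120 N. Pads are 22 mm wide; open, the fingers measure 114 mm over their backs; the gripper's body (76 mm by 85 mm) begins 54 mm behind the grasp point. The pads swing forward as they close: fully open they stand 13 mm farther back than shut.
Start: joints at [1.09, 0.276, 1.505, -0, 1.361, -0.121], TCP at [0.202, 0.538, 0.245] pointing down, gripper open.
Joint ranges: [-2.89, 2.89], [-0.75, 2.08], [0.22, 2.7], [-1.18, 4.32], [0.11, 2.71], [-2.7, 2.7]. Speed limits (rad/s): [2.57, 2.57, 3.14, 3.14, 3.14, 3.14].

## Interface

Orientations are given as a rotation vector (axis times angle).
In Python, from station import manip, viewer gives the robot as it stands. The module is installed in compiled form; this text tells all that it offers.
- The arm moves only by the tool servo_tool, never from a script. Its arguments are lists of equal length, an entry for each row: "delta_pos": the shift along the tool's x, y, z in mm, a list of three; "angular": the turn, a rotation vector about the tool's x, y, z in rad, a list of three. In form: {"delta_pos": [[x, y, z], ...], "angular": [[rx, ry, rz], ...]}. A call has 1 to 8 rows; each row is the pose to reach, as a shift and turn from the pose measured when the call began, along the tool's axes at that moment; what a row does not reach only later rows make up. A row lasts 1/10 s, in which the tool goes at most 50 mm and 8.59 degrees, less where a joint would pass 70% of its speed; a pose out of reach is approached as far as the arm can. A call with a gripper value outside its range is refused whole. "gripper" is the finger opening in mm, from 0 to 85.4, set as the call begins (left out, the last holds). The fingers move at their own pace and stop on an object; "grip_force" is the grip in N (left out, the last holds). Time passes only in rows, so rows that repeat a pose let the fingers close. It gives the time, the measured TCP pose, the force and the opening at its end, in the units of the state.
- manip.get_state(): the state, without advancing time (a new reading comes with each control period).
- viewer.read_camera(name): name is "side" or "top"; returns a dict with "img" (400x640x3 uint8, red, green, blue), "intrinsics" (3x3 intrinsics, pixels), "k1" (the pictures are not rectified: a ray, as slopes to the right and down, at radius r is drawn at 1 + k1 r^2 times it, then the intrinsics apply), "R" (3x3) and "t" (3): a world point X has camera coordinates R X + t. Camera axes: x right, y down, z forward; pixel columns grow to the right and rows downward; lengths in m; the calibration is good to about 2 mm. A picture is of the moment at which its call begins. There is no depth.
- manip.close_job(): hands the job in, once; it reports no verdict.
The state is a dict: "clock": time; "joint_pos": joint angles; "joint_velocities": joint speeds; "effort": joint torques, N m; "tcp_pos": TCP position; "orientation": TCP orientation; "force": force on the tool from outside, world axes, zero at the start; "wrist_torque": the same for the moment, N m; "opening": opening from 0.0 (shut) to 1.0 (fully open).
Only numpy, scipy, OpenCV 4.12 (cv2) and the standard library are available. Lean on these libraries where they do the work, as an engineer would, in place of code of your own. Each camera call takes 0.05 s, during which the arm holds its last target. There are 200 camera calls.

## Task

One of the two one-hand bar clamps on the bench holds a black ring with an aluminium cap still standing proud of it. Squeeze that clamp's trigger against its handle, again and again, until its jaw has walked up to the cap and pressed it fully home in the ring, then press the release tab right down so that the jaw springs all the way back open, and take your hand away. Leave the empty clamp alone.

Things in the scene. Friction and masses are not known exactly. Their poses are not given: they have to be found in the camera images.
- clamp: One-hand bar clamp standing on a heavy base (6 kg, stays put), the one with a black ring (64 mm across, 30 long) on edge between its jaws. Origin: on the table under handle and trigger; x along the bar from handle to jaws, z up. Base 250 x 80 x 10 mm; black head 36 wide, top at 118 mm; steel bar 8 wide at 90-108 mm over the ring. Moving jaw at x 113 to 139 mm when open, top at 114 mm.
- squeeze (a point): Point 150 mm above the clamp's origin, between handle and trigger, clamp axes: centre a gripper here that closes along x. Fixed upright handle on its -x side: x -16.5 to -2.5 mm, 26 wide, top 178 mm above the table. Trigger on the +x side: 22 wide, top 175 mm. Across both: 48 mm at rest, 33 mm squeezed (then centred here). Tips may go to 125 mm above the table.
- trigger (a joint): Sprung trigger lever, rad: 0 at rest, leaning away from the handle; 0.30 fully squeezed, upright, parallel to the handle. 5 to 20 N at the squeeze point; springs back as the fingers open. A full squeeze moves the jaw 14 mm, of which 12 stay when it springs back (6 mm ratchet steps): three full squeezes press the cap home; more do no harm.
- tab_top (a point): Centre of the top of the release tab, a steel pad 28 (x) x 26 (y) mm on the head, 70 mm behind the clamp's origin (-x side), 130 mm above the table at rest. Sprung: 2 N at first, about 6 N at the bottom. Straight down 8 mm; frees the jaw beyond about 5 mm. Hold it down about half a second while the jaw runs back. It rises by itself.
- jaw (a joint): Travel of the moving jaw and bar towards the ring, m: 0 fully open (start), 0.037 when its pad has pressed the cap home. A ratchet holds it against a light opening spring until the release tab is pressed.
- cap (a joint): How far the aluminium cap (50 mm across) has gone into the ring, m: starts at 0 to 0.004 (10 to 6 mm proud), 0.010 is fully home, flush; it stays where it is pushed.
- spare: The other bar clamp, of the same make and size but bolted down, with nothing between its jaws; same origin and axes. Not to be used.

How it is judged:
On the way, in this order (a step that is already met when the one before it is completed fails the run):
1. the trigger of the loaded clamp is squeezed (value of joint trigger above 0.12 rad), for 0.02 s.
2. the jaw has walked onto the cap and the cap is pressed home (value of joint jaw above 0.034 m and value of joint cap above 0.008 m), for 0.1 s.
At the end, for the whole second after the job is handed in: The cap is within 2 mm of fully home in the ring, the jaw is back within 6 mm of fully open, and the trigger is back at rest (below 0.06 rad) (value of joint cap above 0.008 m and value of joint jaw below 0.006 m and value of joint trigger below 0.06 rad); the robot touches nothing.
It fails at once if the empty clamp is handled (over 5 N) (contact force between the fingers and spare above 5 N).
It also fails if it takes over 45 s, if anything falls off the work surface, if the arm or the gripper's body presses on something with over 40 N, if the wrist force passes 120 N, or if a joint passes its speed limit or range.

## Working session

There is one attempt and no reset: what is moved stays moved. The work goes in short steps, Python scripts to look and compute and a tool call to move; the robot and the scene stay as the last step left them, time stands still between calls to the robot, and variables do not carry over. Pictures are saved under pics/ and viewed, about 8 in all and at most 12, crops included, and the job is handed in when it is done.

Besides the shell and the picture viewer there is one more tool, called after "Request:" as name(argument=value, ...), one argument or row to a line, values as JSON. servo_tool: Moves the arm, as the interface text tells. Its arguments: {"type":"object","properties":{"delta_pos":{"type":"array"},"angular":{"type":"array"},"gripper":{"type":"number"},"grip_force":{"type":"number"}},"required":["delta_pos","angular"]}

```bash
mkdir -p pics; cat > h.py <<'E'
import numpy as np, cv2
from station import manip, viewer
def cam(n):
    c=viewer.read_camera(n); return c
def save(c,f): cv2.imwrite('pics/'+f,c['img'][:,:,::-1])
def proj(c,X):
    p=c['R']@np.array(X,float)+np.array(c['t']).ravel(); s=p[:2]/p[2]; s=s*(1+c['k1']*(s@s))
    K=c['intrinsics']; return np.array([K[0][0]*s[0]+K[0][2],K[1][1]*s[1]+K[1][2]])
def ray(c,uv):
    K=np.array(c['intrinsics']); d=np.array([(uv[0]-K[0,2])/K[0,0],(uv[1]-K[1,2])/K[1,1]]); s=d.copy()
    for _ in range(20): s=d/(1+c['k1']*(s@s))
    R=np.array(c['R']); o=-R.T@np.array(c['t']).ravel(); return o,R.T@np.array([s[0],s[1],1])
def onz(c,uv,z):
    o,d=ray(c,uv); return o+d*(z-o[2])/d[2]
E
python3 - <<'E'
from h import *
for n in('top','side'):
    c=cam(n); save(c,n+'0.png'); print(n,ray(c,(320,200)))
s=manip.get_state(); print(s)
E
```

```text
top (array([4.05995433e-01, 4.38097596e-04, 1.01590972e+00]), array([ 0.08717738, -0.02418849, -0.99617293]))
side (array([ 0.14813187, -0.52631446,  0.57489281]), array([ 0.4671535 ,  0.65365727, -0.5956623 ]))
{'clock': 0.1, 'joint_pos': array([ 1.09001031e+00,  2.76551652e-01,  1.50600163e+00, -1.20226389e-05,
        1.36071679e+00, -1.20993253e-01]), 'joint_velocities': array([ 0.0003958 , -0.00058141, -0.00267457,  0.0020713 ,  0.00227102,
       -0.00013229]), 'effort': array([ 2.38007175e-03, -4.17699194e+01, -2.46406496e+01, -2.85593760e-04,
        5.76134044e-03,  2.00761298e-05]), 'tcp_pos': array([0.2022422 , 0.53777948, 0.24451681]), 'orientation': array([-5.62026706e-01, -3.09041603e+00,  2.52158378e-03]), 'force': array([-0.06760604,  0.55165203,  0.70292566]), 'wrist_torque': array([-0.03591275,  0.05074069,  0.04099194]), 'opening': 1.00235866920383}
```

View pics/top0.png

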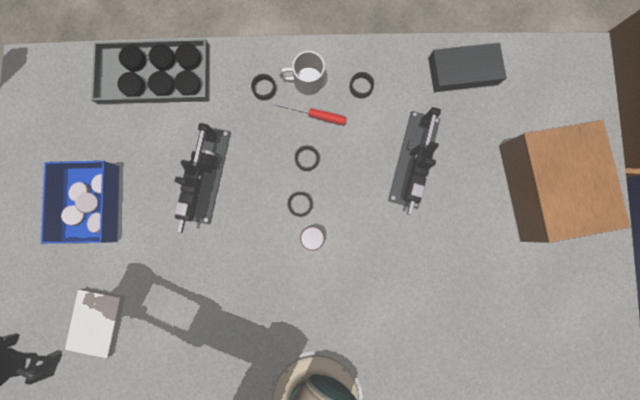

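View pics/side0.png

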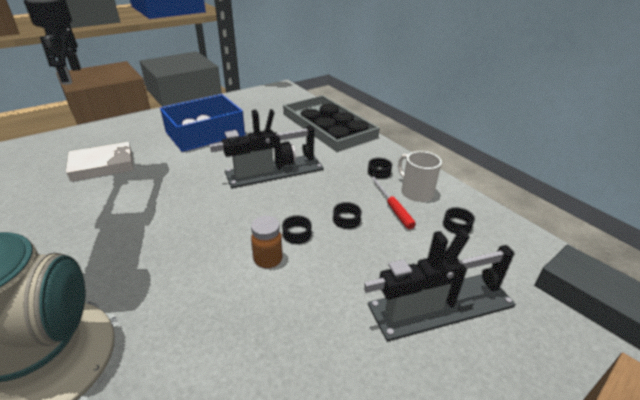

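The top view shows two clamps, at about (200,178) and (417,160), and the side view shows them at (270,150) and (440,280). I'll zoom in to see which one holds the ring.

```bash
python3 - <<'E'
from h import *
t=cv2.imread('pics/top0.png');s=cv2.imread('pics/side0.png')
f=lambda i,x,y,w,h:cv2.resize(i[y:y+h,x:x+w],(400,300),interpolation=cv2.INTER_CUBIC)
a=np.vstack([np.hstack([f(t,130,110,160,120),f(t,340,100,160,120)]),np.hstack([f(s,195,90,160,120),f(s,355,220,160,120)])])
cv2.imwrite('pics/z0.png',a)
E
```

```text
(no output)
```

View pics/z0.png

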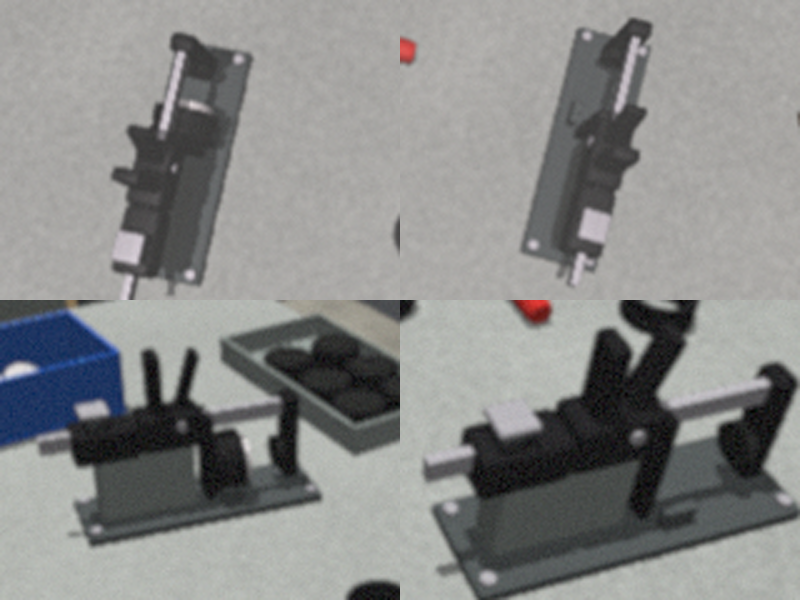

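The left clamp, top (200,178) and side (270,150), holds the ring with the silvery cap. The right one is empty. Next I'll measure the tab and the base rivets.

```bash
cat > m.py <<'E'
from h import *
def blobs(c,x,y,w,h,thr=140):
    im=c['img'][y:y+h,x:x+w].astype(int); return im
t=cam('top'); s=cam('side')
def cent(c,uv,r,thr):
    x,y=map(int,np.round(uv)); g=c['img'][y-r:y+r+1,x-r:x+r+1].astype(float).mean(2); m=(g>thr)
    n,l,st,ce=cv2.connectedComponentsWithStats(m.astype(np.uint8)); 
    i=1+np.argmin([np.hypot(*(ce[k]-r)) -0.1*st[k,4] for k in range(1,n)]); return ce[i]+[x-r,y-r],st[i,4]
for name,uv,r in(('tab',(181.6,209.2),8),):
    p,a=cent(t,uv,r,165); print(name,p,a,onz(t,p,.130)); tt=onz(t,p,.130)
p,a=cent(s,(231.8,134),8,130); print('tab side',p,a,onz(s,p,.130))
a=onz(t,(225.2,134),.011);b=onz(t,(206,219.6),.011); print('rivets',a,b,np.linalg.norm(a-b))
a2=onz(s,(319,164.8),.011);b2=onz(s,(233.8,181.2),.011); print('side rivets',a2,b2,np.linalg.norm(a2-b2))
d=(a-b)[:2];d/=np.linalg.norm(d); d2=(a2-b2)[:2];d2/=np.linalg.norm(d2);print(d,d2,np.degrees(np.arctan2(d[1],d[0])),np.degrees(np.arctan2(d2[1],d2[0])))
o=tt[:2]+.07*d; print('origin',o)
n=np.array([-d[1],d[0]])
for nm,x,z in(('handle top',-.0095,.178),('trig top',.025,.175),('jaw',.126,.114),('tab',-.07,.13),('head top front',.0,.118)):
    P=[*(o+x*d),z]; print(nm,P,'top',proj(t,P),'side',proj(s,P))
print(((a-[*o,0])[:2]@d,(a-[*o,0])[:2]@n),((b-[*o,0])[:2]@d,(b-[*o,0])[:2]@n))
for q,zz in (((130+120/2.5,110+175/2.5),.178),((130+138/2.5,110+130/2.5),.175)): 
    v=onz(t,q,zz)[:2]-o; print('meas',v@d,v@n)
E
python3 m.py
```

```text
tab [179.57971014 208.        ] 138 [0.47260034 0.29783575 0.13      ]
tab side [231.34375  133.328125] 64 [0.47142445 0.29517001 0.13      ]
rivets [0.67326449 0.22011081 0.011     ] [0.45022666 0.26937869 0.011     ] 0.22841453637635364
side rivets [0.6777469  0.22365301 0.011     ] [0.45433259 0.27483046 0.011     ] 0.22920097517474328
[ 0.97646078 -0.21569502] [ 0.97475289 -0.22328637] -12.456306029353527 -12.902131018780413
origin [0.5409526 0.2827371]
handle top [np.float64(0.5316762219944088), np.float64(0.2847862047070036), 0.178] top [178.50810818 179.09748939] side [254.55467508 110.23699934]
trig top [np.float64(0.5653641189338823), np.float64(0.2773447263730021), 0.175] top [182.56903437 163.89805461] side [268.76310956 109.36281513]
jaw [np.float64(0.663986657800167), np.float64(0.25555952893143263), 0.114] top [200.72309496 127.10361987] side [308.27384656 126.23095814]
tab [np.float64(0.47260034475272344), np.float64(0.2978357536695279), 0.13] top [179.57971014 208.        ] side [231.32500932 132.76677694]
head top front [np.float64(0.5409525994125247), np.float64(0.282737101977351), 0.118] top [188.12676784 178.75179372] side [260.22048607 132.66252402]
(np.float64(0.1427055543828154), np.float64(-0.03261310288867349)) (np.float64(-0.08570898199353824), np.float64(-0.03261310288867349))
meas -0.011631614951869242 0.0006356693648827114
meas 0.03019310093534294 -0.004706905875093148
```

```bash
cat > d.py <<'E'
import sys; from h import *
from scipy.spatial.transform import Rotation as Ro
O=np.array([.541,.2825]); A=np.radians(-12.7)
def delta(x,y,z):  # clamp-frame target of TCP
    d=np.array([np.cos(A),np.sin(A)]); n=np.array([-d[1],d[0]])
    P=np.array([*(O+x*d+y*n),z]); s=manip.get_state(); R=Ro.from_rotvec(s['orientation'])
    Y=np.array([*d,0]); Z=np.array([0,0,-1.]); X=np.cross(Y,Z)
    best=None
    for sg in(1,-1):
        T=Ro.from_matrix(np.c_[sg*X,sg*Y,Z]); w=(R.inv()*T).as_rotvec()
        if best is None or np.linalg.norm(w)<np.linalg.norm(best): best=w
    q=s['tcp_pos']; v=(q[:2]-O)
    print('t',s['clock'],'clamp-frame tcp mm',1e3*v@d,1e3*v@n,1e3*q[2],'F',s['force'],'open',s['opening'])
    print('delta',np.round(R.inv().apply(P-q)*1e3,1),'ang',np.round(best,3))
if __name__=='__main__': delta(*[float(a)/1e3 for a in sys.argv[1:4]])
E
python3 d.py 9 0 245
```

```text
t 0.2 clamp-frame tcp mm -386.5367904922225 174.69672381158801 244.7617373919202 F [ 0.936322   -0.41375203 -0.26143405] open 1.0039007273312905
delta [-4.158e+02 -1.186e+02 -2.000e-01] ang [-1.000e-03  1.000e-03  1.433e+00]
```

Request:
servo_tool(
  delta_pos=[
    [-416,-119,0],
    [-416,-119,0],
    [-416,-119,0],
    [-416,-119,0],
    [-416,-119,0],
    [-416,-119,0],
    [-416,-119,0],
    [-416,-119,0],
  ],
  angular=[
    [0,0,1.433],
    [0,0,1.433],
    [0,0,1.433],
    [0,0,1.433],
    [0,0,1.433],
    [0,0,1.433],
    [0,0,1.433],
    [0,0,1.433],
  ],
  gripper=85,
  grip_force=40,
)

```text
clock: 1.0
tcp_pos: [0.5249, 0.2981, 0.2448]
orientation: [2.216, 2.226, -0.001]
force: [0.4, 0.8, -0.2]
opening: 0.996
```

```bash
python3 d.py 9 0 245
```

```text
t 1.0 clamp-frame tcp mm -19.18580552760929 11.680284089171717 244.77846203586486 F [ 0.3508054   0.79189348 -0.15019036] open 0.996130571910523
delta [-17.7  24.8  -0.2] ang [-0.     0.001  0.226]
```

Request:
servo_tool(
  delta_pos=[
    [-17.7,24.8,0],
    [-17.7,24.8,0],
    [-17.7,24.8,0],
    [-17.7,24.8,0],
  ],
  angular=[
    [0,0,0.226],
    [0,0,0.226],
    [0,0,0.226],
    [0,0,0.226],
  ],
)

```text
clock: 1.4
tcp_pos: [0.5493, 0.2806, 0.2445]
orientation: [-2.451, -1.964, 0.003]
force: [-0.3, 0.0, 0.7]
opening: 0.996
```

```bash
python3 d.py 9 0 180; python3 - <<'E'
from h import *
t=cam('top'); s=cam('side')
f=lambda i,x,y,w,h:cv2.resize(i[y:y+h,x:x+w],(400,400),interpolation=cv2.INTER_CUBIC)
cv2.imwrite('pics/z1.png',np.hstack([f(t['img'],120,100,130,130),f(s['img'],195,60,130,130)])[:,:,::-1])
E
```

```text
t 1.4 clamp-frame tcp mm 8.522655914262314 -0.03699904627901951 244.45433965474288 F [-0.31181872  0.00188335  0.74399789] open 0.9961976296740268
delta [ 0.1  0.6 64.5] ang [-0.001  0.001  0.002]
```

View pics/z1.png

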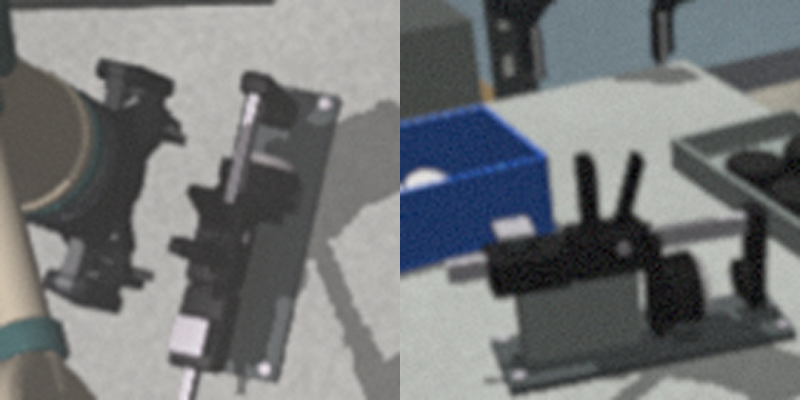

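The top view shows the tab centred at about (181.8,208.9), so my earlier blob may have picked up background. I'll measure it again with a stricter mask, along with the finger tips.

```bash
python3 - <<'E'
from h import *
t=cam('top'); s=cam('side')
A=np.radians(-12.7);d=np.array([np.cos(A),np.sin(A)]);n=np.array([-d[1],d[0]])
for c,uv,T in((t,(181.8,208.9),(175,185,195)),(s,(231.5,134),(135,145,155))):
    x,y=map(round,uv); r=9; g=c['img'][y-r:y+r+1,x-r:x+r+1].astype(float).mean(2)
    print(np.round(g[::3,::2]).astype(int))
    for th in T:
        k,l,st,ce=cv2.connectedComponentsWithStats((g>th).astype(np.uint8)); i=l[r,r]; p=ce[i]+[x-r,y-r]; q=onz(c,p,.13)[:2]
        print(th,st[i],p,q,'origin',q+.07*d)
E
```

```text
[[181 179 172  76  69  71  78  78  82  80]
 [181 177 194 188 177 164 130  91  72  73]
 [179 177 204 210 209 212 218 136  60  66]
 [181 190 204 210 210 215 216  87  64  64]
 [182 201 212 214 214 220 176  65  69  64]
 [178 108  90 106 143 173 124  72  66  61]
 [185 137  90  84  82  78  89  87  61  62]]
175 [  0   0  14  19 164] [178.62195122 207.87804878] [0.4729264  0.30002594] origin [0.54121382 0.2846367 ]
185 [  2   3  12  12 111] [180.41441441 208.52252252] [0.47136999 0.29591738] origin [0.5396574  0.28052815]
195 [  2   3  12  12 102] [180.53921569 208.64705882] [0.47108058 0.29562952] origin [0.53936799 0.28024028]
[[ 62  62  60  61  61  60  61  61  66  62]
 [ 53  49  58  52  56  61  63  62  61  62]
 [ 61  94 122 140 151 173 179 103  64  59]
 [ 61 119 186 190 188 190 188 164  82  67]
 [ 58  57 109 114 102  90  76  61  39  41]
 [ 34  44  35  37  43  47  40  33  36  38]
 [ 79  41  38  38  37  36  39  33  37  35]]
135 [ 2  5 13  7 64] [231.3125   133.421875] [0.47116021 0.29476963] origin [0.53944762 0.2793804 ]
145 [ 3  6 12  6 56] [231.5        133.41071429] [0.47155736 0.29458429] origin [0.53984477 0.27919506]
155 [ 3  6 12  6 49] [231.42857143 133.40816327] [0.47142072 0.29468681] origin [0.53970814 0.27929758]
```

```bash
sed -i 's/\.541,\.2825/.5396,.2800/' d.py; python3 d.py 9 0 145
```

```text
t 1.6 clamp-frame tcp mm 8.924192588856592 3.2227263528722716 244.95574757958252 F [-0.45793763  0.72273111 -0.68693896] open 0.9944328897976767
delta [ -3.2   0.1 100. ] ang [-0.     0.001  0.002]
```

Request:
servo_tool(
  delta_pos=[
    [-3.2,0,20],
    [-3.2,0,40],
    [-3.2,0,60],
    [-3.2,0,75],
    [-3.2,0,88],
    [-3.2,0,98],
    [-3.2,0,98],
  ],
  angular=[
    [0,0,0],
    [0,0,0],
    [0,0,0],
    [0,0,0],
    [0,0,0],
    [0,0,0],
    [0,0,0],
  ],
)

```text
clock: 2.3
tcp_pos: [0.5474, 0.2779, 0.1456]
orientation: [-2.45, -1.965, 0.005]
force: [-0.3, -1.0, 0.3]
opening: 0.993
```

```bash
python3 d.py 0 0 145; python3 - <<'E'
from h import *
t=cam('top'); s=cam('side')
f=lambda i,x,y,w,h:cv2.resize(i[y:y+h,x:x+w],(400,400),interpolation=cv2.INTER_CUBIC)
cv2.imwrite('pics/z2.png',np.hstack([f(t['img'],120,100,130,130),f(s['img'],210,60,110,110)])[:,:,::-1])
E
```

```text
t 2.3 clamp-frame tcp mm 8.031519566510973 -0.30990611578577165 145.63495985011582 F [-0.25317585 -1.02568216  0.32735921] open 0.9934152655615753
delta [ 0.3 -8.   0.7] ang [-0.002  0.002  0.003]
```

View pics/z2.png

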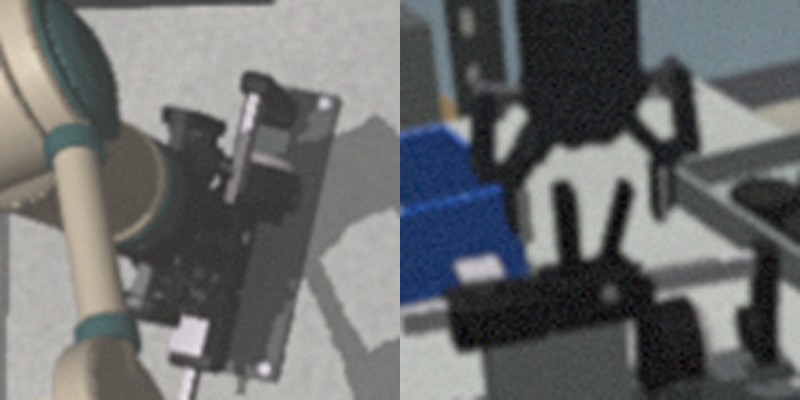

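The side view shows the open fingers straddling the handle and trigger with room on both sides. I'll centre the gripper and squeeze.

Request:
servo_tool(
  delta_pos=[
    [0,-4,0],
    [0,-8,0],
    [0,-8,0],
  ],
  angular=[
    [0,0,0],
    [0,0,0],
    [0,0,0],
  ],
)

```text
clock: 2.7
tcp_pos: [0.5402, 0.2802, 0.1479]
orientation: [2.45, 1.966, 0.001]
force: [0.2, -0.1, 0.5]
opening: 0.996
```

Request:
servo_tool(
  delta_pos=[
    [0,0,0],
    [0,0,0],
    [0,0,0],
    [0,0,0],
    [0,0,0],
    [0,0,0],
  ],
  angular=[
    [0,0,0],
    [0,0,0],
    [0,0,0],
    [0,0,0],
    [0,0,0],
    [0,0,0],
  ],
  gripper=28,
  grip_force=40,
)

```text
clock: 3.3
tcp_pos: [0.5412, 0.2813, 0.1516]
orientation: [2.45, 1.965, 0.009]
force: [-3.1, 0.5, 13.9]
opening: 0.371
```

```bash
python3 d.py 0 0 145
```

```text
t 3.3 clamp-frame tcp mm 1.3074545854427106 1.6476699071141978 151.56068578723915 F [-3.07023672  0.52563394 13.88914305] open 0.3710741057374016
delta [-1.7 -1.3  6.5] ang [ 0.004 -0.004  0.003]
```

Request:
servo_tool(
  delta_pos=[
    [-1.5,-1,4],
    [-1.5,-1,4],
    [-1.5,-1,4],
    [-1.5,-1,4],
    [-1.5,-1,4],
    [-1.5,-1,4],
  ],
  angular=[
    [0,0,0],
    [0,0,0],
    [0,0,0],
    [0,0,0],
    [0,0,0],
    [0,0,0],
  ],
  gripper=80,
)

```text
clock: 3.9
tcp_pos: [0.5395, 0.2801, 0.1473]
orientation: [2.451, 1.965, 0.007]
force: [-0.3, -0.2, -0.1]
opening: 0.936
```

Request:
servo_tool(
  delta_pos=[
    [0,0,0],
    [0,0,0],
    [0,0,0],
    [0,0,0],
    [0,0,0],
    [0,0,0],
    [0,0,0],
  ],
  angular=[
    [0,0,0],
    [0,0,0],
    [0,0,0],
    [0,0,0],
    [0,0,0],
    [0,0,0],
    [0,0,0],
  ],
  gripper=28,
)

```text
clock: 4.6
tcp_pos: [0.5412, 0.2811, 0.1507]
orientation: [2.45, 1.964, 0.017]
force: [-0.8, -0.7, 13.3]
opening: 0.374
```

```bash
python3 d.py 0 0 145; python3 - <<'E'
from h import *
s=cam('side')
f=lambda i,x,y,w,h:cv2.resize(i[y:y+h,x:x+w],(600,600),interpolation=cv2.INTER_CUBIC)
cv2.imwrite('pics/z3.png',f(s['img'],210,60,120,120)[:,:,::-1])
E
```

```text
t 4.6 clamp-frame tcp mm 1.3218982080830304 1.4152238936568453 150.74637864893552 F [-0.83464156 -0.66340859 13.30218554] open 0.3736692351978463
delta [-1.5 -1.4  5.7] ang [ 0.008 -0.008  0.003]
```

View pics/z3.png

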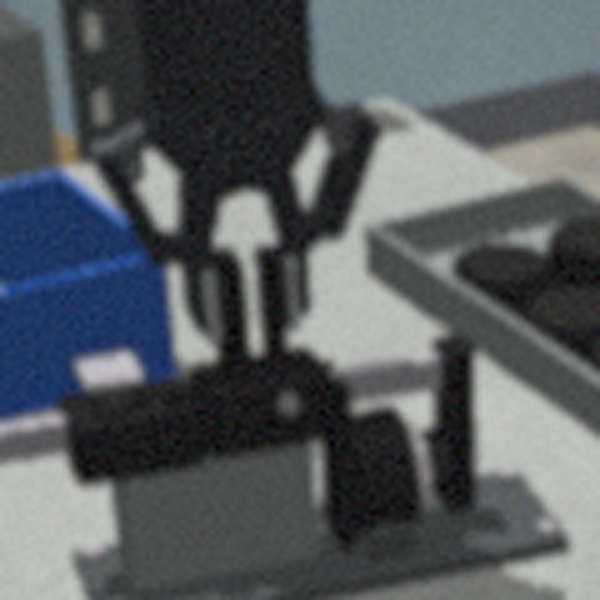

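The picture shows the trigger upright against the handle at (270,300) and the jaw, at (455,420), walked close to the cap. I'll keep squeezing.

Request:
servo_tool(
  delta_pos=[
    [-1.5,-1,4],
    [-1.5,-1,4],
    [-1.5,-1,4],
    [-1.5,-1,4],
    [-1.5,-1,4],
    [-1.5,-1,4],
  ],
  angular=[
    [0.008,-0.008,0.003],
    [0.008,-0.008,0.003],
    [0.008,-0.008,0.003],
    [0.008,-0.008,0.003],
    [0.008,-0.008,0.003],
    [0.008,-0.008,0.003],
  ],
  gripper=80,
)

```text
clock: 5.25
tcp_pos: [0.5393, 0.2798, 0.1465]
orientation: [-2.453, -1.961, 0.003]
force: [0.1, 0.2, 1.1]
opening: 0.935
```

Request:
servo_tool(
  delta_pos=[
    [0,0,0],
    [0,0,0],
    [0,0,0],
    [0,0,0],
    [0,0,0],
    [0,0,0],
    [0,0,0],
  ],
  angular=[
    [0,0,0],
    [0,0,0],
    [0,0,0],
    [0,0,0],
    [0,0,0],
    [0,0,0],
    [0,0,0],
  ],
  gripper=28,
)

```text
clock: 5.95
tcp_pos: [0.5412, 0.2809, 0.1503]
orientation: [2.452, 1.961, 0.008]
force: [-1.8, -0.5, 14.3]
opening: 0.374
```

Request:
servo_tool(
  delta_pos=[
    [-1.5,-1,4],
    [-1.5,-1,4],
    [-1.5,-1,4],
    [-1.5,-1,4],
    [-1.5,-1,4],
    [-1.5,-1,4],
  ],
  angular=[
    [0.005,-0.005,0],
    [0.005,-0.005,0],
    [0.005,-0.005,0],
    [0.005,-0.005,0],
    [0.005,-0.005,0],
    [0.005,-0.005,0],
  ],
  gripper=80,
)

```text
clock: 6.55
tcp_pos: [0.5393, 0.2796, 0.146]
orientation: [-2.453, -1.962, 0.005]
force: [-0.5, -0.8, 0.1]
opening: 0.939
```

Request:
servo_tool(
  delta_pos=[
    [0,0,0],
    [0,0,0],
    [0,0,0],
    [0,0,0],
    [0,0,0],
    [0,0,0],
    [0,0,0],
  ],
  angular=[
    [0,0,0],
    [0,0,0],
    [0,0,0],
    [0,0,0],
    [0,0,0],
    [0,0,0],
    [0,0,0],
  ],
  gripper=28,
  grip_force=60,
)

```text
clock: 7.25
tcp_pos: [0.5409, 0.2804, 0.1499]
orientation: [2.451, 1.962, 0.005]
force: [-2.7, -0.5, 14.2]
opening: 0.366
```

```bash
python3 d.py 0 0 145; python3 - <<'E'
from h import *
s=cam('side')
f=lambda i,x,y,w,h:cv2.resize(i[y:y+h,x:x+w],(600,600),interpolation=cv2.INTER_CUBIC)
cv2.imwrite('pics/z4.png',f(s['img'],210,60,120,120)[:,:,::-1])
E
```

```text
t 7.25 clamp-frame tcp mm 1.2089049644288312 0.6557498045675514 149.8907922444368 F [-2.65914709 -0.52414089 14.16550333] open 0.3661054799311205
delta [-0.7 -1.2  4.9] ang [ 0.004 -0.001  0.001]
```

View pics/z4.png

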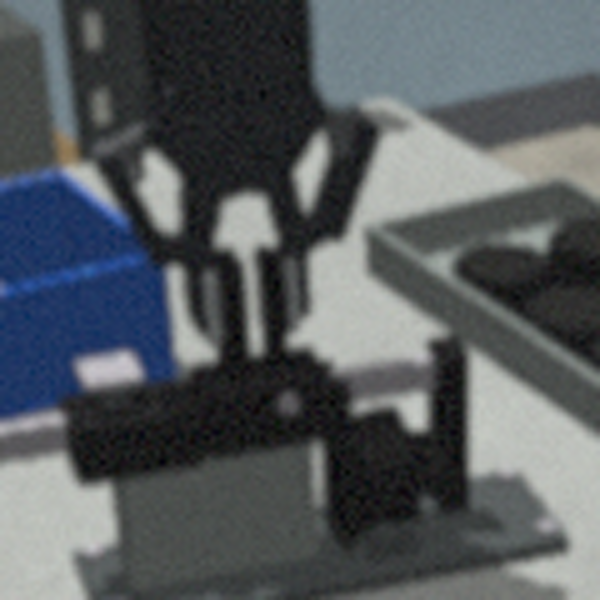

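The jaw pad now sits against the ring at about (430,460) and no silver cap shows. I'll do one more squeeze to be sure, then open and lift.

Request:
servo_tool(
  delta_pos=[
    [-0.7,-1,4],
    [-0.7,-1,4],
    [-0.7,-1,4],
    [-0.7,-1,4],
    [-0.7,-1,4],
    [-0.7,-1,4],
  ],
  angular=[
    [0,0,0],
    [0,0,0],
    [0,0,0],
    [0,0,0],
    [0,0,0],
    [0,0,0],
  ],
  gripper=80,
)

```text
clock: 7.9
tcp_pos: [0.5393, 0.2799, 0.1456]
orientation: [2.452, 1.962, 0.003]
force: [0.1, 0.7, -0.4]
opening: 0.937
```

Request:
servo_tool(
  delta_pos=[
    [0,0,0],
    [0,0,0],
    [0,0,0],
    [0,0,0],
    [0,0,0],
    [0,0,0],
    [0,0,0],
    [0,0,0],
  ],
  angular=[
    [0,0,0],
    [0,0,0],
    [0,0,0],
    [0,0,0],
    [0,0,0],
    [0,0,0],
    [0,0,0],
    [0,0,0],
  ],
  gripper=28,
)

```text
clock: 8.7
tcp_pos: [0.5412, 0.2809, 0.1493]
orientation: [2.45, 1.961, 0.014]
force: [-1.0, 0.3, 14.0]
opening: 0.363
```

Request:
servo_tool(
  delta_pos=[
    [-0.7,-1,3],
    [-0.7,-1,3],
    [-0.7,-1,3],
    [-0.7,-1,3],
    [-0.7,-1,3],
    [-0.7,-1,3],
  ],
  angular=[
    [0,0,0],
    [0,0,0],
    [0,0,0],
    [0,0,0],
    [0,0,0],
    [0,0,0],
  ],
  gripper=85,
)

```text
clock: 9.3
tcp_pos: [0.5396, 0.2805, 0.146]
orientation: [2.45, 1.962, 0.012]
force: [0.1, 0.4, 0.1]
opening: 0.998
```

Request:
servo_tool(
  delta_pos=[
    [0,8,0],
    [0,8,-20],
    [0,8,-50],
    [0,8,-85],
    [0,8,-85],
  ],
  angular=[
    [0,0,0],
    [0,0,0],
    [0,0,0],
    [0,0,0],
    [0,0,0],
  ],
)

```text
clock: 9.8
tcp_pos: [0.55, 0.2795, 0.2366]
orientation: [2.448, 1.959, 0.028]
force: [-0.1, -0.0, 1.2]
opening: 0.998
```

```bash
python3 d.py -76 0 225
```

```text
t 9.8 clamp-frame tcp mm 10.24568541729864 1.8015876187429283 236.57499354580847 F [-0.07745697 -0.04836284  1.17749445] open 0.9976274026330318
delta [ -1.8 -86.4  10.2] ang [ 0.016 -0.01   0.001]
```

Request:
servo_tool(
  delta_pos=[
    [-1.8,-30,0],
    [-1.8,-60,0],
    [-1.8,-87,0],
    [-1.8,-87,0],
    [-1.8,-87,20],
    [-1.8,-87,45],
    [-1.8,-87,70],
    [-1.8,-87,70],
  ],
  angular=[
    [0.016,-0.01,0],
    [0.016,-0.01,0],
    [0.016,-0.01,0],
    [0.016,-0.01,0],
    [0.016,-0.01,0],
    [0.016,-0.01,0],
    [0.016,-0.01,0],
    [0.016,-0.01,0],
  ],
  gripper=0,
)

```text
clock: 10.6
tcp_pos: [0.4645, 0.2959, 0.1616]
orientation: [-2.452, -1.962, 0.012]
force: [-0.1, -0.1, 1.0]
opening: -0.003
```

```bash
python3 d.py -77 0 144; python3 - <<'E'
from h import *
t=cam('top'); s=cam('side')
f=lambda i,x,y,w,h:cv2.resize(i[y:y+h,x:x+w],(400,400),interpolation=cv2.INTER_CUBIC)
cv2.imwrite('pics/z5.png',np.hstack([f(t['img'],130,110,120,120),f(s['img'],205,60,120,120)])[:,:,::-1])
E
```

```text
t 10.6 clamp-frame tcp mm -76.71959107659931 -0.9615067949979856 161.6383639062827 F [-0.07187227 -0.14276236  0.96964176] open -0.002586221772615339
delta [ 1.  -0.2 17.6] ang [-0.006  0.005  0.001]
```

View pics/z5.png

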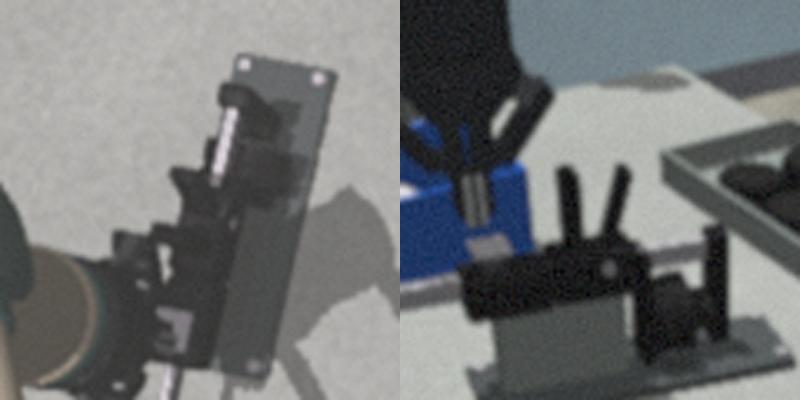

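The closed finger tips stand over the tab at side crop (475,220), clear of the handle at (570,200). The jaw is up against the ring and the trigger is back at rest. Now I'll press the tab.

Request:
servo_tool(
  delta_pos=[
    [1,0,10],
    [1,0,16],
    [1,0,20],
    [1,0,23],
    [1,0,25],
    [1,0,26],
  ],
  angular=[
    [0,0,0],
    [0,0,0],
    [0,0,0],
    [0,0,0],
    [0,0,0],
    [0,0,0],
  ],
)

```text
clock: 11.3
tcp_pos: [0.4669, 0.2981, 0.1394]
orientation: [-2.453, -1.963, 0.0]
force: [-1.4, 0.4, 3.8]
opening: -0.001
```

Request:
servo_tool(
  delta_pos=[
    [0,0,3],
    [0,0,5],
    [0,0,5],
    [0,0,5],
    [0,0,5],
    [0,0,5],
    [0,0,5],
    [0,0,5],
  ],
  angular=[
    [0,0,0],
    [0,0,0],
    [0,0,0],
    [0,0,0],
    [0,0,0],
    [0,0,0],
    [0,0,0],
    [0,0,0],
  ],
)

```text
clock: 12.1
tcp_pos: [0.467, 0.2981, 0.1359]
orientation: [2.452, 1.963, 0.001]
force: [-2.4, -1.8, 11.9]
opening: 0.001
```

```bash
python3 d.py -77 0 136; python3 - <<'E'
from h import *
s=cam('side')
f=lambda i,x,y,w,h:cv2.resize(i[y:y+h,x:x+w],(600,600),interpolation=cv2.INTER_CUBIC)
cv2.imwrite('pics/z6.png',f(s['img'],205,60,120,120)[:,:,::-1])
E
```

```text
t 12.1 clamp-frame tcp mm -74.85387000647843 1.7139789297183068 135.9404219303643 F [-2.3893415  -1.81317538 11.90215276] open 0.0012975798818128973
delta [-1.7 -2.1 -0.1] ang [ 0.001 -0.     0.001]
```

View pics/z6.png

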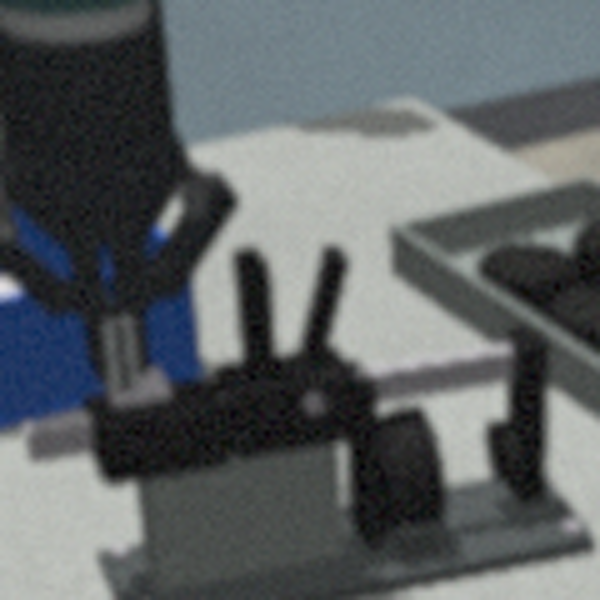

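The tab is pressed fully down at 11.9 N. The jaw has sprung back open, at (525,420), and no cap shows proud of the ring at (440,460). I'll lift away now.

Request:
servo_tool(
  delta_pos=[
    [0,0,-10],
    [0,-10,-40],
    [0,-20,-80],
    [0,-20,-110],
    [0,-20,-110],
    [0,-20,-110],
  ],
  angular=[
    [0,0,0],
    [0,0,0],
    [0,0,0],
    [0,0,0],
    [0,0,0],
    [0,0,0],
  ],
)

```text
clock: 12.75
tcp_pos: [0.4475, 0.3026, 0.2464]
orientation: [2.452, 1.963, 0.004]
force: [-0.4, 0.2, -0.2]
opening: 0.002
```

```bash
python3 d.py -77 0 240; python3 - <<'E'
from h import *
t=cam('top'); s=cam('side')
f=lambda i,x,y,w,h:cv2.resize(i[y:y+h,x:x+w],(400,400),interpolation=cv2.INTER_CUBIC)
cv2.imwrite('pics/z7.png',np.hstack([f(t['img'],130,110,120,120),f(s['img'],205,80,120,120)])[:,:,::-1])
E
```

```text
t 12.75 clamp-frame tcp mm -94.79231264340065 1.8405388614394198 246.446962157226 F [-0.35696368  0.24710332 -0.19121338] open 0.0023222507311476516
delta [-1.9 17.8  6.5] ang [ 0.002 -0.001  0.001]
```

View pics/z7.png

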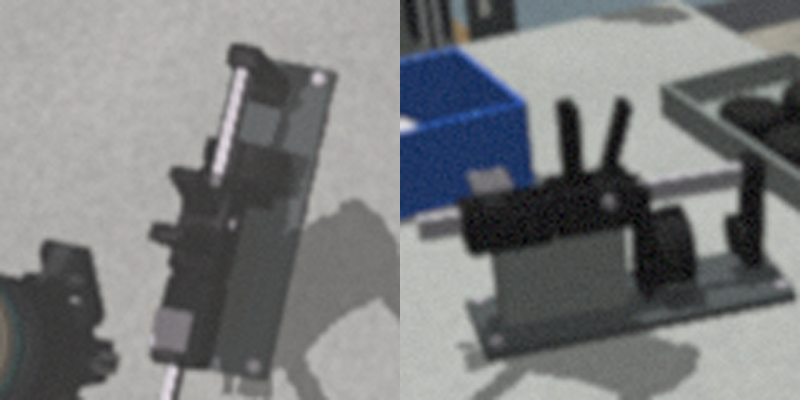

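The jaw is fully open, with the bar's end back at its starting pixel (about 309 to 310 px). The cap is flush, the trigger leans at rest, the tab is up and the hand is clear. I'll hand in.

```bash
python3 -c "
from station import manip; print(manip.close_job())"
```

```text
the job is handed in; nothing more can be done
None
```

I pressed the cap home in the loaded clamp (the left one in the top view), released the jaw and handed the job in at about 13 s. The hand-in reports no verdict, so the result rests on my own checks.

- **Squeezing:** I squeezed the trigger five times. Each time the fingers closed to about 31–32 mm, which is a full squeeze. A picture during the fourth squeeze showed the jaw pad against the ring and no cap showing.
- **Release:** I pressed the tab to the bottom (8 mm, 12 N) and held it for about 0.7 s, then lifted clear.
- **Last picture:** The jaw was back at its starting place to within about 1 pixel. No cap stood proud of the ring, the trigger leaned at rest and the tab was up. Tool force was about zero.
- **Empty clamp:** The arm never went near it.

**Disagreements:** My first tab position from the top camera was about 3 mm off, because the mask had picked up background. I corrected it before going down, and the two cameras then agreed to about 1 mm. Each squeeze also pushed the tool upward with about 14 N, moving it about 4 mm, and I corrected for this between squeezes.

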